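# Unlatch the reagent cartridge of a bench analyser and pack it for the cold store

### The job

The analyser is going out of use: press its reagent cartridge further down until the push-push latch trips and the cartridge springs up, then draw it out and stand it upright on the floor of the carrying tray, next to the spent cartridge there. Then slide the analyser's dust shutter fully shut over the empty bay. Keep the cartridge upright all the way, set it down without dropping it, and leave the spent cartridge, the timer and the two bottles where they are.

Things in the scene. Friction and masses are not known exactly. Their poses are not given: they have to be found in the camera images.
- analyser: Bench analyser, 170 (x) x 280 (y) x 105 mm high, flat off-white top, grey sides, dark screen on its front; fixed. Origin under its centre on the worktop; its front looks along its own -x, +y is the bay's side, z up. Two aluminium shutter rails, 6 mm high, run along y on its top, 25 to 33 mm either side of the bay's middle line; behind the parked shutter the top is bare.
- bay_mouth (a point): Middle of the bay's mouth in the analyser's top (105 mm up; x +12, y +70 mm in the analyser's frame): a shaft 37 (x) x 83 (y) mm. Latched, the cartridge stands 12 mm out of it, its underside 33 mm above the worktop, locked by a clip: it cannot be pulled out. Sprung up, it stands 44 mm out, unclipped, and must rise 40 mm more to clear the top.
- carrier (a joint): Sprung carrier under the cartridge, in m: 0 latched (start, give or take 0.5 mm), positive pressed deeper, 0.009 a firm stop, -0.032 sprung up. Pressing the cartridge takes about 9 to 12 N; the latch trips in the last 2 mm of the 9. As the press is let off, the carrier lifts the cartridge 32 mm above its latched height and stays there. Pressed right down again, it latches again.
- cartridge: Reagent cartridge in the bay: off-white box with dark grey cap and paper panels, 34 (x) x 80 (y) x 84 mm high, about 0.2 kg, flat top to press on; grip it across the 34 mm by its upper part. Origin at the centre of its underside, z up; at the start its x and y lie along the analyser's.
- tray: White open carrying tray, 150 (x) x 216 (y) mm, 34 mm high, walls and floor 4 mm, a wire handle outside each short side reaching 125 mm from the middle; fixed. Origin under its centre on the worktop, z up. The spent cartridge stands at its -y end; the floor from y -55 to y +100 mm is empty.
- spent_cartridge: Second cartridge of the same shape and size, standing in the tray near y -80 mm with its long side across the tray (along the tray's x). Loose, to be left where it is. Origin at the centre of its underside.
- shutter (a joint): Position in m of the dust shutter along the analyser's +y: 0 is parked furthest from the bay (it starts between 0 and 0.018), 0.112 is fully shut against its stop. It slides with about 1.2 N of friction and stays where it is left. It cannot shut while a cartridge stands in the bay.
- shutter_grip (a point): Middle of the shutter's grip bar, 10 mm above the analyser's top. The bar stands at the end of the grey shutter plate away from the bay: 44 mm long (x), 8 mm thick (y), top 17.5 mm above the analyser's top. Push its -y face toward +y; behind it the top is bare for 45 mm. The plate is 3.5 mm high and reaches 90 mm from here toward the bay, 6 mm the other way.
- reagent_bottle: Loose small screw-cap vial, 40 mm across, 86 mm high, on the worktop behind the work; leave alone. Origin at the centre of its underside.
- squeeze_bottle: Loose white plastic bottle, 49 mm across, 126 mm high, behind the work; leave alone. Origin at the centre of its underside.
- timer: Loose small white timer, 64 x 64 x 21 mm, on the worktop at the right of the work; leave alone. Origin at the centre of its underside.
Not all that is in view belongs to the job. What is shaped like the cartridge but blue or orange is not meant.

How it is judged:
By the outcome, as a careful person would: the job done as asked, in the order asked, and still so for the second after the job is handed in, with the robot touching nothing.
It also fails if it takes over 69 s, if anything falls off the work surface, if the arm or the gripper's body presses on something with over 40 N, if the wrist force passes 120 N, or if a joint passes its speed limit or range.

### The arm

A 6-joint arm with a two-finger parallel gripper is mounted at the origin on a cart in front of the work surface, level with it; the furniture and walls round the work are solid. World frame = base frame: x ahead of the robot, y to its left, z up, the work surface at z = 0. Lengths are in m, angles in rad, forces in N, time in s.
With the tool pointing down it reaches from about 0.35 to 0.975 m from the base axis. Payload 17.4 kg.
Tool frame: the origin (TCP) lies midway between the tips of the shut fingers; the grasp point (between the pads) lies 19 mm behind it; z points along the fingers, y is the direction in which the jaws open and shut (so a half turn about z gives the same grasp; the last joint's range is limited). The gripper opens to 85 mm and grips with 20 to 120 N. Pads are 22 mm wide; open, the fingers measure 114 mm over their backs; the gripper's body (76 mm by 85 mm) begins 54 mm behind the grasp point. The pads swing forward as they close: fully open they stand 13 mm farther back than shut.
Start: joints at [1.172, 0.116, 1.442, -0, 1.584, -0.038], TCP at [0.238, 0.632, 0.231] pointing down, gripper open.
Joint ranges: [-2.83, 2.83], [-0.83, 2.19], [0.07, 2.5], [-1.14, 4.28], [0.01, 3], [-2.97, 2.97]. Speed limits (rad/s): [1.89, 1.89, 2.22, 3.14, 3.14, 3.14].

### API

Orientations are given as a rotation vector (axis times angle).
In Python, from rig import state, camera, hand_in, recognise, trace gives the robot as it stands.
- The arm moves only by the shell command python3 -m inch 'ROWS' [FORCE]. ROWS is text: rows parted by semicolons, each of 7 numbers parted by spaces: the turn, a rotation vector about the tool's x, y, z normalised to -1 to 1, where 1 is 90 degrees, then the shift along the tool's x, y, z normalised to -1 to 1, where 1 is 0.2 m, then the opening, from -1 (shut) to 1 (fully open). In form: rx ry rz x y z claw; .... A call has 1 to 12 rows; each row is the pose to reach, as a shift and turn from the pose commanded when the call began, along the tool's axes at that moment; what a row does not reach only later rows make up. A row lasts 1/12 s, in which the tool goes at most 41.7 mm and 7.16 degrees, less where a joint would pass 70% of its speed; a pose out of reach is approached as far as the arm can. A call with a number of a shift or a turn outside -1 to 1 is refused whole. A call with a gripper value outside its range is refused whole. The fingers move at their own pace and stop on an object; FORCE is the grip in N (left out, the last holds). Time passes only in rows, so rows that repeat a pose let the fingers close. It gives the time, the measured TCP pose, the force and the opening at its end, in the units of the state.
- state(): the state, without advancing time (a new reading comes with each control period).
- camera(name): name is "scene" or "top" or "wrist"; returns a dict with "image" (384x512x3 uint8, blue, green, red), "mtx" (3x3 intrinsics, pixels), "R" (3x3) and "t" (3): a world point X has camera coordinates R X + t; the wrist camera has in their place "mount" (4x4, takes a point from camera to tool coordinates, whose origin is the TCP and whose axes are the flange's). Camera axes: x right, y down, z forward; pixel columns grow to the right and rows downward; lengths in m; the calibration is good to about 2 mm. A picture is of the moment at which its call begins: read the wrist's pose just before it. There is no depth.
- hand_in(): hands the job in, once; it reports no verdict.
Trained networks look in a picture, given as the dict that the camera call returned (one of the last four; its "shot" number tells which), for a name from the list of things; names that differ only in an ending like _2 or _b are one class to them, and where a whole thing is asked for, a point or a joint stands for the part that bears it (a point fixed in the world has none). Each returns a list of dicts, best first, with "confidence" (0 to 1); they miss things now and then, are a little off and sometimes report something else, mostly with a low value. They report only what shows in the picture. A call takes as long as a camera call. They do not tell look-alikes from the thing itself.
- recognise(name, picture): "bbox" ([left, top, right, bottom] in pixels, round what is visible of it).
- trace(name, picture): "region" (384x512 bool, what is visible of it) and "bbox" ([left, top, right, bottom] in pixels, round what is visible of it).
The state is a dict: "time_s": time; "joint_positions": joint angles; "qd": joint speeds; "effort": joint torques, N m; "ee_pos": TCP position; "orientation": TCP orientation; "ft_force": force on the tool from outside, world axes, zero at the start; "wrist_torque": the same for the moment, N m; "finger_gap": finger opening in m.
Only numpy, scipy, OpenCV 4.12 (cv2) and the standard library are available. Lean on these libraries where they do the work, as an engineer would, in place of code of your own. Each camera call takes 0.05 s, during which the arm holds its last target. There are 200 camera calls.

## Working session

There is one attempt and no reset: what is moved stays moved. The work goes in short steps, Python scripts to look and compute and a shell command to move; the robot and the scene stay as the last step left them, time stands still between calls to the robot, and variables do not carry over. Pictures are saved under pics/ and viewed, about 8 in all and at most 12, crops included, and the job is handed in when it is done.

```bash
mkdir -p pics; ls; cat > h.py <<'E'
import numpy as np, cv2, json
from rig import state, camera, hand_in, recognise, trace
from scipy.spatial.transform import Rotation as Ro
def shot(n,fn=None):
    s=state(); c=camera(n)
    if n=="wrist":
        T=np.eye(4);T[:3,:3]=Ro.from_rotvec(s["orientation"]).as_matrix();T[:3,3]=s["ee_pos"]
        M=np.linalg.inv(T@np.array(c["mount"])); c["R_"]=M[:3,:3];c["t_"]=M[:3,3]
    else: c["R_"]=np.array(c["R"]);c["t_"]=np.array(c["t"]).ravel()
    if fn: cv2.imwrite("pics/"+fn,c["image"])
    return c
def proj(c,X):
    p=np.asarray(X)@c["R_"].T+c["t_"]; q=p@np.array(c["mtx"]).T; return q[...,:2]/q[...,2:]
def back(c,uv,z):
    uv=np.atleast_2d(np.asarray(uv,float)); d=np.c_[uv,np.ones(len(uv))]@np.linalg.inv(c["mtx"]).T@c["R_"]
    o=-c["R_"].T@c["t_"]; return o+d*((z-o[2])/d[:,2:])
E
python3 - <<'E'
from h import *
s=state(); print({k:np.round(v,3).tolist() for k,v in s.items()})
ims=[]
for n in ["scene","top"]:
    c=shot(n,n+"0.png")
    print(n,"cam",np.round(-c["R_"].T@c["t_"],2))
    for k in ["analyser","cartridge","tray","shutter","timer","reagent_bottle","squeeze_bottle"]:
        r=recognise(k,c); print(k,[(np.round(x["bbox"]).tolist(),round(x["confidence"],2)) for x in r[:5]])
E
```

```text
pics
{'time_s': 0.0, 'joint_positions': [1.172, 0.117, 1.442, 0.0, 1.584, -0.038], 'qd': [-0.002, 0.001, -0.001, -0.001, 0.001, -0.0], 'effort': [-0.001, -73.196, -63.251, -0.0, 0.006, -0.0], 'ee_pos': [0.238, 0.631, 0.231], 'orientation': [-0.564, -3.09, 0.002], 'ft_force': [0.358, 0.308, -0.42], 'wrist_torque': [-0.037, 0.022, 0.001], 'finger_gap': 0.085}
scene cam [-0.29 -0.56  1.02]
analyser [([247.0, 183.0, 356.0, 262.0], 0.56)]
cartridge [([242.0, 165.0, 267.0, 195.0], 0.95), ([211.0, 229.0, 238.0, 270.0], 0.92), ([265.0, 245.0, 283.0, 288.0], 0.74), ([215.0, 193.0, 237.0, 230.0], 0.66), ([267.0, 194.0, 296.0, 208.0], 0.54)]
tray [([146.0, 154.0, 220.0, 211.0], 0.94)]
shutter [([298.0, 199.0, 333.0, 218.0], 0.68)]
timer [([352.0, 251.0, 381.0, 277.0], 0.84), ([248.0, 185.0, 353.0, 262.0], 0.7), ([294.0, 202.0, 334.0, 215.0], 0.45)]
reagent_bottle [([249.0, 141.0, 265.0, 171.0], 0.52)]
squeeze_bottle [([280.0, 144.0, 294.0, 180.0], 0.84)]
top cam [ 0.29 -0.08  1.72]
analyser [([261.0, 163.0, 348.0, 219.0], 0.9)]
cartridge [([255.0, 230.0, 264.0, 257.0], 0.82), ([229.0, 159.0, 255.0, 170.0], 0.81), ([291.0, 227.0, 316.0, 252.0], 0.7), ([236.0, 195.0, 243.0, 223.0], 0.62), ([267.0, 180.0, 298.0, 196.0], 0.6)]
tray [([142.0, 163.0, 214.0, 216.0], 0.79)]
shutter [([296.0, 174.0, 328.0, 195.0], 0.8)]
timer [([349.0, 188.0, 370.0, 209.0], 0.52)]
reagent_bottle [([220.0, 128.0, 233.0, 142.0], 0.54)]
squeeze_bottle [([252.0, 119.0, 265.0, 139.0], 0.52)]
```

```bash
python3 - <<'E'
import cv2,numpy as np
a=cv2.imread("pics/scene0.png")[125:305,130:390]; b=cv2.imread("pics/top0.png")[100:270,120:390]
a=cv2.resize(a,None,fx=3,fy=3,interpolation=cv2.INTER_CUBIC);b=cv2.resize(b,None,fx=2.96,fy=2.96,interpolation=cv2.INTER_CUBIC)
cv2.imwrite("pics/s1.png",a);cv2.imwrite("pics/t1.png",b)
E
```

```text
(no output)
```

View pics/s1.png

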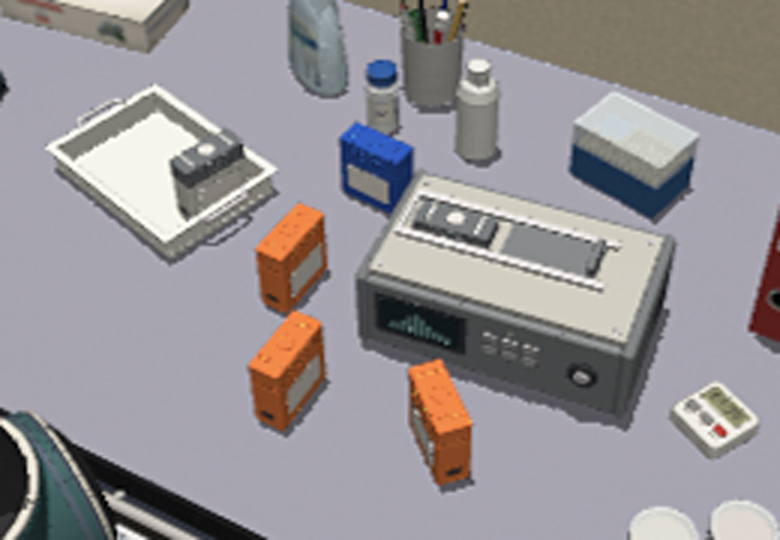

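View pics/t1.png

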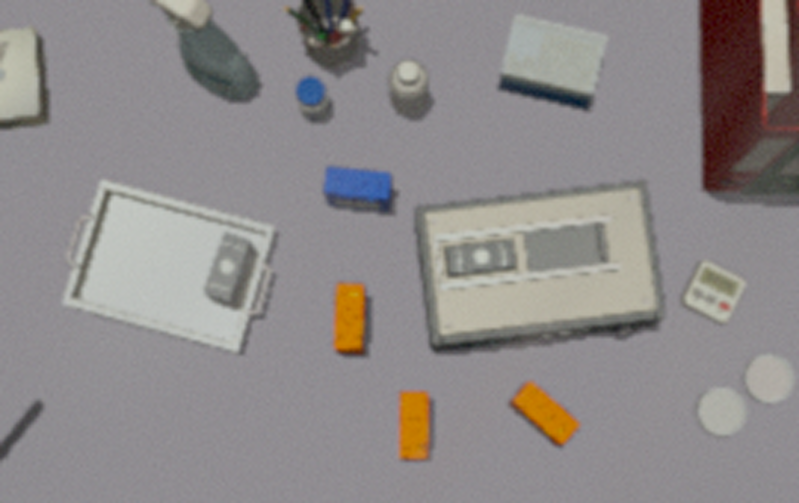

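The bay holds the off-white cartridge with a dark grey cap, at scene px (281,199) and top px (282,187). Its look-alikes are the spent one in the tray (top px 198,190), the blue one (241,163) and three orange ones (238,207; 260,243; 304,240). The bay one fits the task.

```bash
python3 - <<'E'
from h import *
c=shot("top"); f=lambda p:np.array(p)/2.96+[120,100]
# analyser top corners: (-y? ) left side of image
for nm,P,z in [("analyser",[(420,207),(645,186),(659,319),(433,343)],.105),("cart",[(446,243),(512,237),(517,270),(450,276)],.117),
   ("shutterbar",[(606,225),(606,262)],.12),("tray",[(104,182),(275,228),(240,350),(65,303)],.034),("spent",[(222,233),(253,240),(237,306),(206,298)],.088)]:
    X=back(c,f(P),z)[:,:2]; e=np.diff(np.r_[X,X[:1]],axis=0)
    print(nm,np.round(X,3).tolist(),"ctr",X.mean(0).round(4),"len",np.linalg.norm(e,axis=1).round(3),"ang",np.degrees(np.arctan2(e[:,1],e[:,0])).round(1))
for k in ["analyser","cartridge","shutter","tray"]:
    for r in trace(k,c)[:5]:
        ys,xs=np.nonzero(r["region"]); R=cv2.minAreaRect(np.c_[xs,ys].astype(np.float32)); z={"analyser":.1,"cartridge":.1,"shutter":.11,"tray":.034}[k]
        B=back(c,cv2.boxPoints(R),z)[:,:2]; e=np.diff(B,axis=0)
        print(k,round(r["confidence"],2),np.round(R[0],1),"ctr",B.mean(0).round(3),np.linalg.norm(e,axis=1).round(3),np.degrees(np.arctan2(e[:,1],e[:,0])).round(1))
E
```

```text
analyser [[0.6, -0.092], [0.623, -0.36], [0.463, -0.371], [0.438, -0.105]] ctr [ 0.5311 -0.232 ] len [0.27  0.16  0.267 0.163] ang [ -85.2 -176.2   95.5    4.7]
cart [[0.554, -0.122], [0.561, -0.199], [0.522, -0.205], [0.515, -0.126]] ctr [ 0.538  -0.1629] len [0.078 0.04  0.079 0.039] ang [ -85.3 -172.7   94.6    6. ]
shutterbar [[0.574, -0.31], [0.529, -0.309]] ctr [ 0.5515 -0.3094] len [0.044 0.044] ang [178.2  -1.8]
tray [[0.65, 0.302], [0.589, 0.088], [0.438, 0.13], [0.498, 0.346]] ctr [0.5438 0.2167] len [0.222 0.157 0.224 0.158] ang [-105.8  164.5   74.5  -16.3]
spent [[0.574, 0.146], [0.565, 0.109], [0.486, 0.127], [0.496, 0.165]] ctr [0.5302 0.1369] len [0.038 0.082 0.038 0.081] ang [-103.4  167.    75.   -13. ]
analyser 0.71 [302.3 189.4] ctr [ 0.531 -0.233] [0.289 0.179 0.284] [ -85.1 -176.8   94.9]
cartridge 0.81 [241.  163.5] ctr [ 0.625 -0.018] [0.078 0.047 0.078] [-90.6 179.6  89.4]
cartridge 0.72 [303.6 239.4] ctr [ 0.356 -0.233] [0.04  0.079 0.04 ] [ -42.6 -132.5  137. ]
cartridge 0.6 [239.  207.5] ctr [ 0.469 -0.01 ] [0.042 0.081 0.042] [-90.6 179.7  89.4]
cartridge 0.53 [259.5 243.5] ctr [ 0.343 -0.081] [0.031 0.079 0.031] [-90.5 179.3  89.5]
cartridge 0.51 [311.  183.1] ctr [ 0.552 -0.264] [0.097 0.05  0.097] [ -83.4 -174.8   96.6]
shutter 0.77 [311.2 183.2] ctr [ 0.55  -0.263] [0.095 0.049 0.095] [ -82.3 -173.8   97.6]
shutter 0.43 [225.  133.5] ctr [0.733 0.038] [0.036 0.055 0.036] [-90.6 180.   89.4]
tray 0.74 [177.4 189.4] ctr [0.545 0.218] [0.164 0.254 0.163] [ -12.9 -105.4  165.8]
```

```bash
r="0 0 0.715 -0.88 -1 -0.35 -1"; true
python3 -m inch '0 0 0.715 -0.88 -1 -0.35 -1;0 0 0.715 -0.88 -1 -0.35 -1;0 0 0.715 -0.88 -1 -0.35 -1;0 0 0.715 -0.88 -1 -0.35 -1;0 0 0.715 -0.88 -1 -0.35 -1;0 0 0.715 -0.88 -1 -0.35 -1;0 0 0.715 -0.88 -1 -0.35 -1;0 0 0.715 -0.88 -1 -0.35 -1;0 0 0.715 -0.88 -1 -0.35 -1;0 0 0.715 -0.88 -1 -0.35 -1' 40
```

```text
time_s: 1.88
ee_pos: [0.3326, 0.3818, 0.3017]
orientation: [2.131, 2.308, 0.001]
ft_force: [-0.2, -0.1, 0.3]
finger_gap: 0.0004
```

```bash
python3 -m inch '0 0 0 -0.933 0.262 0 -1;0 0 0 -0.933 0.262 0 -1;0 0 0 -0.933 0.262 0 -1;0 0 0 -0.933 0.262 0 -1;0 0 0 -0.933 0.262 0 -1'
python3 -m inch '0 0 0 -0.933 0.262 0 -1;0 0 0 -0.933 0.262 0 -1;0 0 0 -0.933 0.262 0 -1;0 0 0 -0.933 0.262 0 -1;0 0 0 -0.933 0.262 0 -1'
python3 -m inch '0 0 0 -0.933 0.262 0 -1;0 0 0 -0.933 0.262 0 -1;0 0 0 -0.933 0.262 0 -1;0 0 0 -0.933 0.262 0 -1;0 0 0 -0.933 0.262 0 -1;0 0 0 -0.933 0.262 0 -1;0 0 0 -0.933 0.262 0 -1'
python3 - <<'E'
from h import *
c=shot("wrist","w1.png")
print(np.round(-c["R_"].T@c["t_"],3), proj(c,[[.537,-.162,.117],[.531,-.232,.105]]).round(0), Ro.from_rotvec(state()["orientation"]).as_matrix().round(3).tolist())
for k in ["cartridge","shutter"]:
  for r in trace(k,c)[:4]: print(k,np.round(r["bbox"]),r["confidence"])
E
```

```text
time_s: 2.3
ee_pos: [0.4012, 0.1985, 0.3014]
orientation: [2.117, 2.32, -0.0]
ft_force: [0.6, 0.6, 0.6]
finger_gap: 0.0003
time_s: 2.72
ee_pos: [0.4697, 0.0167, 0.3012]
orientation: [2.118, 2.32, -0.001]
ft_force: [0.9, 0.8, -0.6]
finger_gap: -0.0002
time_s: 3.3
ee_pos: [0.5378, -0.1627, 0.3005]
orientation: [-2.119, -2.317, 0.001]
ft_force: [0.1, 0.7, -0.9]
finger_gap: -0.0
[ 0.531 -0.082  0.443] [[250. 166.]
 [241. 214.]] [[-0.089, 0.996, -0.001], [0.996, 0.089, 0.001], [0.001, -0.001, -1.0]]
cartridge [176.   0. 247.  55.] 0.87
cartridge [ 68.  64. 156. 103.] 0.87
cartridge [240. 133. 266. 198.] 0.67
cartridge [ 98. 164. 164. 225.] 0.61
shutter [235. 204. 275. 238.] 0.94
```

View pics/w1.png

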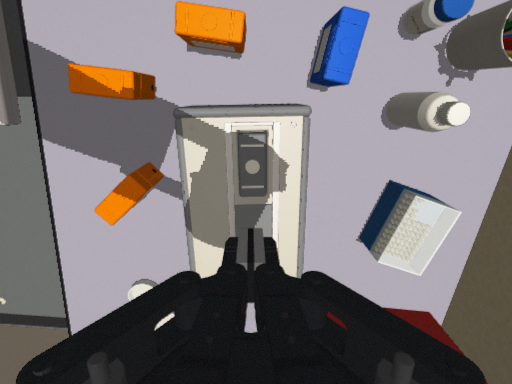

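The wrist view shows the bay cartridge, with its dark grey cap, at about (252,164) between the rails. The shutter lies below it at (255,220).

```bash
python3 - <<'E'
from h import *
c=shot("wrist"); im=c["image"]
g=cv2.cvtColor(im,cv2.COLOR_BGR2GRAY)
m=(g<100).astype(np.uint8); m[:, :228]=0;m[:,278:]=0;m[:120]=0;m[204:]=0
m=cv2.morphologyEx(m,cv2.MORPH_CLOSE,np.ones((9,9)))
n,l,st,ce=cv2.connectedComponentsWithStats(m); i=1+st[1:,4].argmax()
R=cv2.minAreaRect(np.argwhere(l==i)[:,::-1].astype(np.float32)); B=back(c,cv2.boxPoints(R),.117)[:,:2];e=np.diff(B,axis=0)
print(st[i],R,B.mean(0).round(4),np.linalg.norm(e,axis=1).round(4),np.degrees(np.arctan2(e[:,1],e[:,0])).round(1))
def box(cx,cy,yaw,hx,hy,z):
    a=np.radians(yaw);k=np.array([[hx,hy],[hx,-hy],[-hx,-hy],[-hx,hy]]);r=np.array([[np.cos(a),-np.sin(a)],[np.sin(a),np.cos(a)]])
    return np.c_[k@r.T+[cx,cy],np.full(4,z)]
S=7; o=[215,95]
v=cv2.resize(im[95:250,215:315],None,fx=S/2,fy=S/2,interpolation=cv2.INTER_CUBIC)
for q,col in [(box(.537,-.162,5,.017,.04,.117),(0,0,255)),(box(.531,-.232,5,.085,.14,.105),(0,255,0))]:
    cv2.polylines(v,[((proj(c,q)-o)*S/2).astype(np.int32)],True,col,1)
cv2.imwrite("pics/w1c.png",v)
E
```

```text
[ 233  132   35   67 1807] ((250.0, 165.0), (66.0, 34.0), 90.0) [ 0.5373 -0.1613] [0.0401 0.0831 0.0434] [   5.2  -83.7 -174.8]
```

View pics/w1c.png

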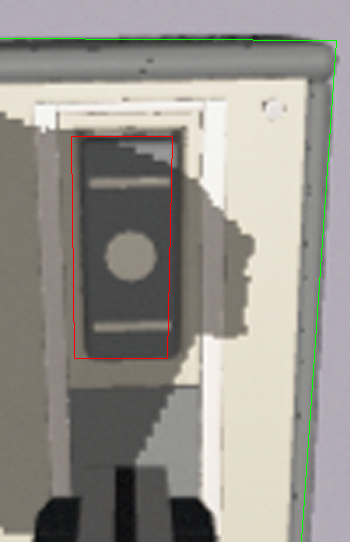

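```bash
python3 -m inch '0 0 0 0.005 0.007 0.2 -1;0 0 0 0.005 0.007 0.4 -1;0 0 0 0.005 0.007 0.6 -1;0 0 0 0.005 0.007 0.8 -1;0 0 0 0.005 0.007 0.88 -1;0 0 0 0.005 0.007 0.9 -1;0 0 0 0.005 0.007 0.9 -1'
python3 -m inch '0 0 0 0 0 0.01 -1;0 0 0 0 0 0.02 -1;0 0 0 0 0 0.03 -1;0 0 0 0 0 0.04 -1;0 0 0 0 0 0.05 -1;0 0 0 0 0 0.05 -1'
```

```text
time_s: 4.08
ee_pos: [0.5386, -0.1598, 0.121]
orientation: [-2.12, -2.317, 0.001]
ft_force: [0.1, -0.4, 1.3]
finger_gap: -0.0
time_s: 4.58
ee_pos: [0.5396, -0.1607, 0.1129]
orientation: [2.121, 2.314, 0.002]
ft_force: [-1.1, 2.1, 11.1]
finger_gap: 0.0002
```

```bash
python3 -m inch '0 0 0 0 0 0.007 -1;0 0 0 0 0 0.013 -1;0 0 0 0 0 0.013 -1'
python3 -m inch '0 0 0 0 0 0.005 -1;0 0 0 0 0 0.005 -1'
```

```text
time_s: 4.83
ee_pos: [0.5397, -0.1607, 0.1107]
orientation: [2.121, 2.314, 0.002]
ft_force: [-1.2, 3.2, 10.5]
finger_gap: -0.0002
time_s: 5.0
ee_pos: [0.5397, -0.1607, 0.1098]
orientation: [2.121, 2.314, 0.002]
ft_force: [-1.2, 3.8, 11.7]
finger_gap: 0.0
```

```bash
python3 -m inch '0 0 0 0 0 0.005 -1;0 0 0 0 0 0.005 -1'
```

```text
time_s: 5.17
ee_pos: [0.5397, -0.1607, 0.1088]
orientation: [2.121, 2.314, 0.002]
ft_force: [-1.9, 2.6, 11.3]
finger_gap: 0.0001
```

```bash
python3 -m inch '0 0 0 0 0 0.003 -1;0 0 0 0 0 0.005 -1;0 0 0 0 0 0.005 -1'
```

```text
time_s: 5.42
ee_pos: [0.5398, -0.1607, 0.1081]
orientation: [2.121, 2.314, 0.003]
ft_force: [-2.4, 3.5, 12.5]
finger_gap: 0.0002
```

```bash
python3 -m inch '0 0 0 0 0 0.003 -1;0 0 0 0 0 0.005 -1;0 0 0 0 0 0.005 -1'
```

```text
time_s: 5.67
ee_pos: [0.5401, -0.1607, 0.108]
orientation: [2.12, 2.313, 0.004]
ft_force: [-3.7, 5.0, 21.5]
finger_gap: -0.0002
```

```bash
python3 -m inch '0 0 0 0 0 -0.05 -1;0 0 0 0 0 -0.1 -1;0 0 0 0 0 -0.15 -1;0 0 0 0 0 -0.2 -1;0 0 0 0 0 -0.3 -1;0 0 0 0 0 -0.45 -1;0 0 0 0 0 -0.6 1;0 0 0 0 0 -0.8 1;0 0 0 0 0 -0.95 1;0 0 0 0 0 -1 1;0 0 0 0 0 -1 1;0 0 0 0 0 -1 1'
python3 - <<'E'
from h import *
s=state();print(s["ee_pos"],s["finger_gap"])
c=shot("wrist","w2.png")
def box(cx,cy,yaw,hx,hy,z):
    a=np.radians(yaw);k=np.array([[hx,hy],[hx,-hy],[-hx,-hy],[-hx,hy]]);r=np.array([[np.cos(a),-np.sin(a)],[np.sin(a),np.cos(a)]])
    return np.c_[k@r.T+[cx,cy],np.full(4,z)]
S=4;o=[205,95]; v=cv2.resize(c["image"][95:235,205:315],None,fx=S,fy=S,interpolation=cv2.INTER_CUBIC)
for q in [box(.5395,-.161,5.5,.017,.04,.149)]: 
    p=proj(c,q);print(p.round(1).tolist());cv2.polylines(v,[((p-o)*S).astype(np.int32)],True,(0,0,255),1)
cv2.imwrite("pics/w2c.png",v)
E
```

```text
time_s: 6.67
ee_pos: [0.5388, -0.1607, 0.3046]
orientation: [2.123, 2.316, 0.0]
ft_force: [-0.7, -0.6, -0.9]
finger_gap: 0.0725
[ 0.53884287 -0.16066269  0.30464168] 0.07253217344207723
[[266.1, 136.5], [265.4, 205.2], [236.5, 205.4], [234.7, 136.7]]
```

View pics/w2c.png

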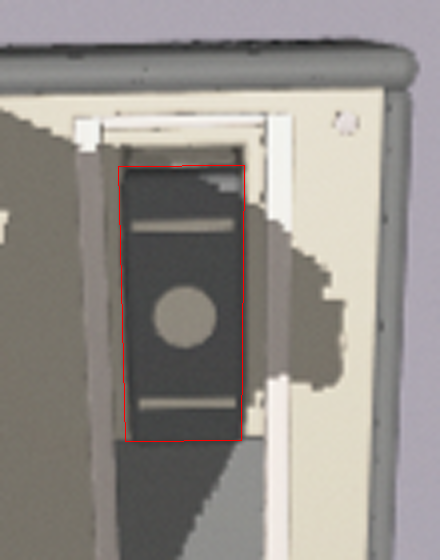

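The cartridge has sprung up. Its cap fits the model outline at z 0.149 in crop px (120–245, 165–440), so I'll grip it now.

```bash
python3 -m inch '0 0 -0.008 0 0.004 0.2 1;0 0 -0.008 0 0.004 0.4 1;0 0 -0.008 0 0.004 0.6 1;0 0 -0.008 0 0.004 0.75 1;0 0 -0.008 0 0.004 0.85 1;0 0 -0.008 0 0.004 0.91 1;0 0 -0.008 0 0.004 0.93 1;0 0 -0.008 0 0.004 0.93 1'
python3 -m inch '0 0 0 0 0 0 -1;0 0 0 0 0 0 -1;0 0 0 0 0 0 -1;0 0 0 0 0 0 -1;0 0 0 0 0 0 -1;0 0 0 0 0 0 -1;0 0 0 0 0 0 -1;0 0 0 0 0 0 -1;0 0 0 0 0 0 -1;0 0 0 0 0 0 -1' 35
```

```text
time_s: 7.38
ee_pos: [0.5393, -0.1604, 0.1178]
orientation: [-2.107, -2.328, 0.001]
ft_force: [-0.0, 0.2, -0.2]
finger_gap: 0.0858
time_s: 8.22
ee_pos: [0.5399, -0.1607, 0.1189]
orientation: [2.108, 2.329, 0.0]
ft_force: [2.5, -0.3, 4.0]
finger_gap: 0.034
```

```bash
python3 -m inch '0 0 0 0 0 -0.02 -1;0 0 0 0 0 -0.05 -1;0 0 0 0 0 -0.08 -1;0 0 0 0 0 -0.1 -1'
python3 -m inch '0 0 0 0 0 -0.05 -1;0 0 0 0 0 -0.1 -1;0 0 0 0 0 -0.15 -1;0 0 0 0 0 -0.2 -1;0 0 0 0 0 -0.26 -1;0 0 0 0 0 -0.33 -1;0 0 0 0 0 -0.38 -1;0 0 0 0 0 -0.4 -1;0 0 0 0 0 -0.4 -1'
```

```text
time_s: 8.55
ee_pos: [0.5396, -0.1605, 0.1394]
orientation: [-2.108, -2.329, 0.0]
ft_force: [-0.3, -0.1, -2.3]
finger_gap: 0.0331
time_s: 9.3
ee_pos: [0.54, -0.1607, 0.2201]
orientation: [2.107, 2.328, 0.001]
ft_force: [-1.7, -0.3, -1.4]
finger_gap: 0.0333
```

```bash
python3 -m inch '0 0 0 0.08 0.01 0 -1;0 0 0 0.2 0.025 0 -1;0 0 0 0.36 0.045 0 -1;0 0 0 0.52 0.065 0 -1;0 0 0 0.68 0.085 0 -1;0 0 0 0.84 0.1 0 -1;0 0 0 0.98 0.12 0 -1'
python3 -m inch '0 0 0.03 0.16 0.02 0 -1;0 0 0.06 0.32 0.04 0 -1;0 0 0.1 0.48 0.06 0 -1;0 0 0.14 0.64 0.08 0 -1;0 0 0.18 0.78 0.095 0 -1;0 0 0.21 0.9 0.11 0 -1;0 0 0.233 0.96 0.12 0 -1;0 0 0.233 0.98 0.12 0 -1;0 0 0.233 0.98 0.12 0 -1;0 0 0.233 0.98 0.12 0 -1'
python3 - <<'E'
from h import *
s=state();print(s["ee_pos"],s["finger_gap"])
c=shot("wrist","w3.png")
def box(cx,cy,yaw,hx,hy,z):
    a=np.radians(yaw);k=np.array([[hx,hy],[hx,-hy],[-hx,-hy],[-hx,hy]]);r=np.array([[np.cos(a),-np.sin(a)],[np.sin(a),np.cos(a)]])
    return np.c_[k@r.T+[cx,cy],np.full(4,z)]
v=c["image"].copy()
for q in [box(.544,.217,-15.3,.075,.108,.034),box(.549,.234,-15.3,.017,.04,.004)]: cv2.polylines(v,[proj(c,q).astype(np.int32)],True,(0,0,255),1)
d=shot("scene")["image"][120:240,130:310]
v2=cv2.resize(d,(512,341),interpolation=cv2.INTER_CUBIC)
cv2.imwrite("pics/w3v.png",cv2.resize(np.vstack([v[:300],v2[:300]]),(512,600)))
E
```

```text
time_s: 9.88
ee_pos: [0.5435, 0.0387, 0.218]
orientation: [-2.107, -2.329, 0.001]
ft_force: [1.5, -1.2, -0.3]
finger_gap: 0.0335
time_s: 10.72
ee_pos: [0.5484, 0.2337, 0.2182]
orientation: [2.496, 1.908, -0.001]
ft_force: [-0.3, -0.2, -2.2]
finger_gap: 0.0335
[0.54839203 0.23373602 0.21824659] 0.03345026784465591
```

View pics/w3v.png

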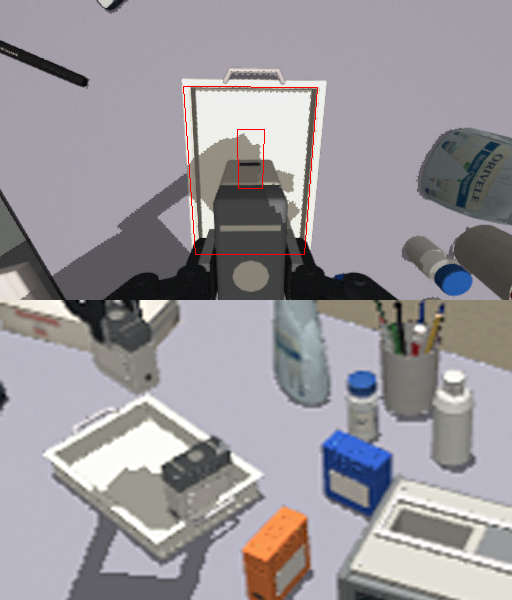

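The wrist view (upper half) shows the tray about 4 mm farther +x and +y than my model, and the held cartridge over empty floor. The scene view (lower half) shows it hanging upright. I'll lower it now.

```bash
python3 -m inch '0 0 0 0 0.015 0.1 -1;0 0 0 0 0.015 0.23 -1;0 0 0 0 0.015 0.36 -1;0 0 0 0 0.015 0.49 -1;0 0 0 0 0.015 0.6 -1;0 0 0 0 0.015 0.69 -1;0 0 0 0 0.015 0.74 -1;0 0 0 0 0.015 0.76 -1;0 0 0 0 0.015 0.77 -1;0 0 0 0 0.015 0.77 -1'
python3 -m inch '0 0 0 0 0 0.01 -1;0 0 0 0 0 0.02 -1;0 0 0 0 0 0.02 -1'
```

```text
time_s: 11.65
ee_pos: [0.5518, 0.2333, 0.0655]
orientation: [2.497, 1.906, 0.001]
ft_force: [-1.0, -1.0, -2.0]
finger_gap: 0.0331
time_s: 11.9
ee_pos: [0.5515, 0.2335, 0.061]
orientation: [2.497, 1.907, 0.001]
ft_force: [-0.2, 0.6, -2.4]
finger_gap: 0.0331
```

```bash
python3 -m inch '0 0 0 0 0 0.005 -1;0 0 0 0 0 0.01 -1;0 0 0 0 0 0.01 -1'
```

```text
time_s: 12.15
ee_pos: [0.5514, 0.2335, 0.0587]
orientation: [2.497, 1.907, 0.0]
ft_force: [0.4, 0.3, -2.7]
finger_gap: 0.0335
```

```bash
python3 -m inch '0 0 0 0 0 0.004 -1;0 0 0 0 0 0.004 -1'
python3 -m inch '0 0 0 0 0 0.003 -1;0 0 0 0 0 0.003 -1'
```

```text
time_s: 12.32
ee_pos: [0.5516, 0.2336, 0.0587]
orientation: [2.497, 1.907, 0.001]
ft_force: [-2.9, -0.7, 5.2]
finger_gap: 0.0336
time_s: 12.48
ee_pos: [0.5515, 0.2336, 0.0586]
orientation: [2.497, 1.907, 0.001]
ft_force: [-5.6, -2.2, 10.9]
finger_gap: 0.033
```

```bash
python3 -m inch '0 0 0 0 0 -0.003 -1;0 0 0 0 0 -0.003 0.1;0 0 0 0 0 -0.003 0.1;0 0 0 0 0 -0.003 0.3;0 0 0 0 0 -0.003 0.3;0 0 0 0 0 -0.003 0.3;0 0 0 0 0 -0.003 0.3'
python3 -m inch '0 0 0 0 0 -0.05 0.3;0 0 0 0 0 -0.15 0.3;0 0 0 0 0 -0.3 0.3;0 0 0 0 0 -0.5 -1;0 0 0 0 0 -0.7 -1;0 0 0 0 0 -0.87 -1;0 0 0 0 0 -0.95 -1;0 0 0 0 0 -0.95 -1'
python3 - <<'E'
from h import *
s=state();print(s["ee_pos"],s["finger_gap"])
d=shot("scene")["image"][120:240,130:310]
t=shot("top")["image"][130:240,130:390]
cv2.imwrite("pics/s4.png",np.vstack([cv2.resize(d,(450,300),interpolation=cv2.INTER_CUBIC),cv2.resize(t,(450,190),interpolation=cv2.INTER_CUBIC)]))
E
```

```text
time_s: 13.07
ee_pos: [0.5514, 0.2334, 0.0578]
orientation: [-2.497, -1.907, 0.0]
ft_force: [0.5, -0.5, 0.4]
finger_gap: 0.0558
time_s: 13.73
ee_pos: [0.5523, 0.2338, 0.2538]
orientation: [2.495, 1.905, 0.01]
ft_force: [-0.2, 0.8, 1.1]
finger_gap: 0.0003
[0.55229697 0.23381253 0.25380663] 0.00026043209096870534
```

View pics/s4.png

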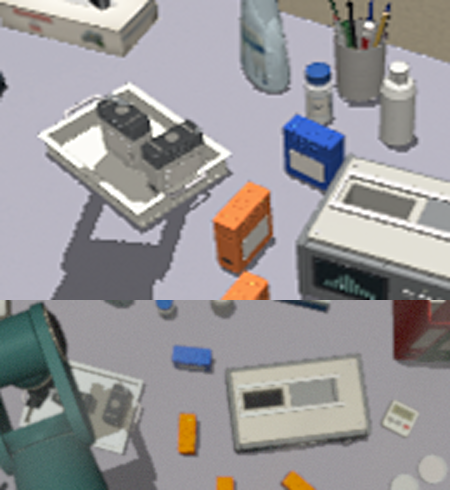

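The cartridge stands upright in the tray beside the spent one, at s4 px (125,135), and nothing else has moved. Next is the shutter: I'll go above the bare top behind the grip bar.

```bash
python3 -m inch '0 0 -0.08 -0.2 0.055 0 -1;0 0 -0.16 -0.4 0.11 0 -1;0 0 -0.231 -0.6 0.165 0 -1;0 0 -0.231 -0.8 0.22 0 -1;0 0 -0.231 -0.916 0.25 0 -1;0 0 -0.231 -0.916 0.25 0 -1'
python3 -m inch '0 0 0 -0.2 -0.017 0 -1;0 0 0 -0.4 -0.033 0 -1;0 0 0 -0.6 -0.05 0 -1;0 0 0 -0.8 -0.067 0 -1;0 0 0 -0.95 -0.08 0 -1'
python3 -m inch '0 0 0 -0.2 -0.017 0 -1;0 0 0 -0.4 -0.033 0 -1;0 0 0 -0.6 -0.05 0.1 -1;0 0 0 -0.8 -0.067 0.2 -1;0 0 0 -0.95 -0.08 0.27 -1;0 0 0 -0.95 -0.08 0.27 -1;0 0 0 -0.95 -0.08 0.27 -1'
python3 - <<'E'
from h import *
s=state();print(s["ee_pos"],s["orientation"])
c=shot("wrist","w5.png");v=c["image"].copy()
a=np.radians(5.5);r=np.array([[np.cos(a),-np.sin(a)],[np.sin(a),np.cos(a)]])
k=np.array([[.022,.004],[.022,-.004],[-.022,-.004],[-.022,.004]])
q=np.c_[k@r.T+[.5537,-.3088],np.full(4,.1225)];p=proj(c,q);print(p.round(0).tolist())
S=3.5;v=cv2.resize(v[60:230,160:380],None,fx=S,fy=S,interpolation=cv2.INTER_CUBIC)
cv2.polylines(v,[((p-[160,60])*S).astype(np.int32)],True,(0,0,255),1)
cv2.imwrite("pics/w5c.png",v)
E
```

```text
time_s: 14.33
ee_pos: [0.5507, 0.0392, 0.2464]
orientation: [-2.116, -2.321, 0.004]
ft_force: [0.1, 0.3, -0.1]
finger_gap: 0.0003
time_s: 14.75
ee_pos: [0.553, -0.1493, 0.2464]
orientation: [-2.112, -2.324, 0.002]
ft_force: [-0.8, 0.4, -0.4]
finger_gap: -0.0004
time_s: 15.33
ee_pos: [0.5551, -0.3384, 0.1907]
orientation: [-2.111, -2.32, 0.001]
ft_force: [0.2, 0.8, 0.6]
finger_gap: 0.0
[ 0.55512511 -0.33841529  0.19067453] [-2.11127010e+00 -2.31988742e+00  9.85748058e-04]
[[280.0, 160.0], [280.0, 170.0], [224.0, 170.0], [224.0, 160.0]]
```

View pics/w5c.png

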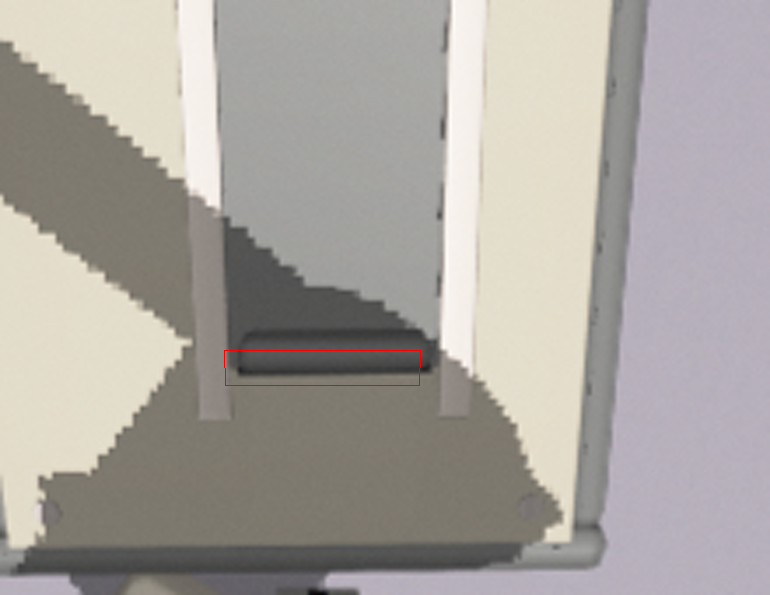

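The grip bar shows at crop px (238–431, 330–372). That puts it about 3 mm +x and +y of my model, with some 17 mm free behind it. I'll go down and push.

```bash
python3 -m inch '0 0 0 0 0.007 0.12 -1;0 0 0 0 0.007 0.24 -1;0 0 0 0 0.007 0.33 -1;0 0 0 0 0.007 0.37 -1;0 0 0 0 0.007 0.385 -1;0 0 0 0 0.007 0.385 -1'
python3 -m inch '0 0 0 0.04 0 0 -1;0 0 0 0.06 0 0 -1;0 0 0 0.08 0 0 -1;0 0 0 0.1 0 0 -1;0 0 0 0.13 0 0 -1;0 0 0 0.17 0 0 -1;0 0 0 0.21 0 0 -1;0 0 0 0.25 0 0 -1'
python3 -m inch '0 0 0 0.04 0 0 -1;0 0 0 0.08 0 0 -1;0 0 0 0.12 0 0 -1;0 0 0 0.16 0 0 -1;0 0 0 0.2 0 0 -1;0 0 0 0.23 0 0 -1;0 0 0 0.25 0 0 -1;0 0 0 0.25 0 0 -1'
```

```text
time_s: 15.88
ee_pos: [0.5578, -0.3368, 0.1173]
orientation: [2.111, 2.327, 0.0]
ft_force: [-0.1, -0.9, -0.7]
finger_gap: -0.0
time_s: 16.55
ee_pos: [0.5525, -0.287, 0.117]
orientation: [-2.112, -2.326, 0.0]
ft_force: [-0.3, -1.5, 1.1]
finger_gap: -0.0003
time_s: 17.22
ee_pos: [0.5478, -0.2372, 0.1169]
orientation: [-2.111, -2.326, -0.0]
ft_force: [-0.9, 0.2, 0.0]
finger_gap: -0.0001
```

```bash
python3 -m inch '0 0 0 0 0 0.015 -1;0 0 0 0.03 0 0.015 -1;0 0 0 0.05 0 0.015 -1;0 0 0 0.05 0 0.015 -1'
python3 -m inch '0 0 0 0.03 0 0 -1;0 0 0 0.05 0 0 -1;0 0 0 0.05 0 0 -1'
python3 - <<'E'
from h import *
c=shot("wrist")
for k in ["shutter"]:
  for r in trace(k,c)[:2]: print(k,np.round(r["bbox"]),r["confidence"])
c=shot("top")
for r in trace("shutter",c)[:2]:
    ys,xs=np.nonzero(r["region"]); print(r["confidence"],back(c,cv2.boxPoints(cv2.minAreaRect(np.c_[xs,ys].astype(np.float32))),.109)[:,:2].round(3).tolist())
E
```

```text
time_s: 17.55
ee_pos: [0.5468, -0.2275, 0.1137]
orientation: [-2.111, -2.326, -0.0]
ft_force: [0.2, 0.9, -0.7]
finger_gap: 0.0002
time_s: 17.8
ee_pos: [0.5459, -0.2188, 0.114]
orientation: [2.111, 2.324, -0.003]
ft_force: [0.6, -9.8, -4.3]
finger_gap: -0.0001
shutter [197.  47. 302. 232.] 0.59
0.78 [[0.557, -0.114], [0.571, -0.204], [0.521, -0.211], [0.506, -0.121]]
```

```bash
python3 -m inch '0 0 0 0.007 0 0 -1;0 0 0 0.007 0 0 -1;0 0 0 0.007 0 0 -1'
python3 -m inch '0 0 0 -0.03 0 0 -1;0 0 0 -0.1 0 0 -1;0 0 0 -0.15 0 0 -1;0 0 0 -0.15 0 -0.2 -1;0 0 0 -0.15 0 -0.4 -1;0 0 0 -0.15 0 -0.6 -1;0 0 0 -0.15 0 -0.8 -1;0 0 0 -0.15 0 -0.8 -1'
python3 - <<'E'
from h import *
c=shot("wrist"); s=shot("scene"); t=shot("top")
w=c["image"][:250,150:400]
cv2.imwrite("pics/w6.png",np.vstack([np.hstack([cv2.resize(w,(300,300)),cv2.resize(s["image"][125:305,130:390],(433,300),interpolation=cv2.INTER_CUBIC)]),cv2.resize(t["image"][100:230,120:390],(733,290))]))
E
```

```text
time_s: 18.25
ee_pos: [0.5458, -0.2186, 0.1141]
orientation: [2.11, 2.322, -0.004]
ft_force: [1.9, -19.4, -5.0]
finger_gap: 0.0007
time_s: 18.92
ee_pos: [0.55, -0.2479, 0.283]
orientation: [2.106, 2.318, 0.005]
ft_force: [0.5, -0.2, 0.8]
finger_gap: 0.0003
```

View pics/w6.png

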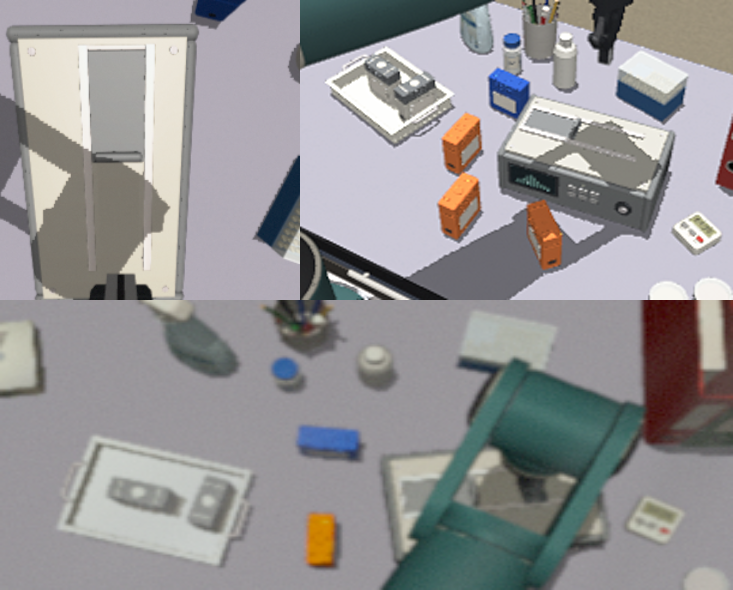

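The shutter covers the bay, with its bar at wrist-crop px (118,156). The cartridge stands upright in the tray beside the spent one, everything else is in place and the arm is clear, so I'm handing in.

```bash
python3 -c "
from rig import *
print(hand_in(), state()['time_s'])"
```

```text
the job is handed in; nothing more can be done
the job is handed in; nothing more can be done
```

The job is done and handed in at about 19 s of the 69 s allowed; the hand-in gives no verdict.

- **Latch:** I pressed the bay cartridge about 9 mm down to its stop, where the force rose to about 21 N. It sprang up as I let off.
- **Cartridge:** I gripped it across the 34 mm, drew it straight up and lowered it onto the tray floor until the wrist felt contact, about 11 N. The last pictures show it upright on empty floor, with the spent cartridge still in its place. It stands lengthwise along the tray, so the two are at right angles rather than side by side.
- **Shutter:** I pushed the grip bar until it hit the stop. The force rose to 19 N with no further movement, and the last wrist picture shows the bay fully covered.
- **Other things:** By eye in the last pictures, the timer and both bottles have not moved, and the arm is clear of everything. I did not measure their positions.

My first position estimates for the tray, the cartridge and the grip bar were off by about 3 to 5 mm. I corrected them from close-up views before acting. No check failed.

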